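# Pin the mincer crank and lock the ring

### The arm

A 7-joint arm with a two-finger parallel gripper is mounted at the origin on a cart in front of the work surface, level with it; the furniture and walls round the work are solid. World frame = base frame: x ahead of the robot, y to its left, z up, the work surface at z = 0. Lengths are in m, angles in rad, forces in N, time in s.
With the tool pointing down it reaches from about 0.4 to 0.875 m from the base axis. Payload 19.3 kg.
Tool frame: the origin (TCP) lies at the very end of the fingers, on their centre line; the grasp point (between the pads) lies 19 mm behind it; z points along the fingers, y is the line along which they close (so a half turn about z gives the same grasp; the last joint's range is limited). The gripper opens to 85 mm and grips with 20 to 120 N. Pads are 22 mm wide; open, the fingers measure 114 mm over their backs; the gripper's body (76 mm by 85 mm) begins 54 mm behind the grasp point. The pads swing forward as they close: fully open they stand 13 mm farther back than shut.
Start: joints at [1.258, 0.521, -0.036, 1.599, 0.021, 1.021, -0.113], TCP at [0.15, -0.607, 0.231] pointing down, gripper open.
Joint ranges: [-2.91, 2.91], [-0.3, 2.13], [-1.5, 1.42], [0.17, 2.43], [-1.26, 4.41], [0.16, 1.93], [-2.52, 2.52]. Speed limits (rad/s): [1.89, 1.89, 2.39, 2.39, 3.01, 3.01, 3.01].

### API

Orientations are given as [roll, pitch, yaw] about the fixed x, y, z axes, in that order (R = Rz(yaw) Ry(pitch) Rx(roll)).
In Python, from workcell import monitor, optics, job_done gives the robot as it stands.
- The arm moves only by the shell command python3 -m handwheel 'ROWS' [FORCE]. ROWS is JSON, a list of rows, each an object of numbers: "dx", "dy", "dz": the shift along the tool's x, y, z in cm; "wx", "wy", "wz": the turn, a rotation vector about the tool's x, y, z in rad; "claw": the opening in per cent of the stroke, from 0 (shut) to 100 (fully open). A call has 1 to 8 rows; each row shifts and turns the commanded pose from where the row before left it, along the tool's axes as they then stand; what a row does not reach is not made up. A row lasts 1/8 s, in which the tool goes at most 62.5 mm and 10.7 degrees, less where a joint would pass 70% of its speed; a pose out of reach is approached as far as the arm can. A call with a gripper value outside its range is refused whole. The fingers move at their own pace and stop on an object; FORCE is the grip in N (left out, the last holds). Time passes only in rows, so rows that do not move let the fingers close. It gives the time, the measured TCP pose, the force, the opening and the grip force at its end, in the units of the state.
- monitor.observe(): the state, without advancing time (a new reading comes with each control period).
- optics.grab_frame(name): name is "scene" or "top"; returns a dict with "frame" (420x560x3 uint8, blue, green, red), "fovy" (degrees; the focal length in pixels is half the picture's height over the tangent of half this angle, whatever the lens; pixels are square), "cx", "cy" (the principal point, pixels), "R" (3x3) and "t" (3): a world point X has camera coordinates R X + t. Camera axes: x right, y down, z forward; pixel columns grow to the right and rows downward; lengths in m; the calibration is good to about 2 mm. A picture is of the moment at which its call begins. There is no depth.
- job_done(): hands the job in; it is judged then, once.
Trained networks look in the newest picture that a camera, given by its name, has taken for a name from the list of things; names that differ only in an ending like _2 or _b are one class to them, and where a whole thing is asked for, a point or a joint stands for the part that bears it (a point fixed in the world has none). Each returns a list of dicts, best first, with "p" (0 to 1); they miss things now and then, are a little off and sometimes report something else, mostly with a low value. They report only what shows in the picture. A call takes as long as a camera call.
- optics.masks_of(name, camera): "region" (420x560 bool, what is visible of it) and "rect" ([left, top, width, height] in pixels, round what is visible of it).
The state is a dict: "clock": time; "qpos": joint angles; "qd": joint speeds; "joint_efforts": joint torques, N m; "position": TCP position; "tool_rot": TCP orientation; "force": force on the tool from outside, world axes, zero at the start; "moment": the same for the moment, N m; "grip_width": finger opening in m; "finger_force": force on a finger pad.
Only numpy, scipy, OpenCV 4.12 (cv2) and the standard library are available. Lean on these libraries where they do the work, as an engineer would, in place of code of your own. Each camera call takes 0.05 s, during which the arm holds its last target. There are 200 camera calls.

### The job

Take the linchpin out of the wooden block and push it down through the cross hole in the mincer's shaft end, in front of the crank hub, until its collar is fully home on the shaft; the hole's place along the shaft is not exactly known, so feel for it gently and force nothing. Only then swing its ring down round the free shaft end and past the pin's tip until it snaps shut, and let go. Leave the other things where they stand.

Things in the scene. Friction and masses are not known exactly. Their poses are not given: they have to be found in the camera images.
- mincer: White hand-cranked mincer, fixed, 180 long, 120 wide, 216 high. Origin under its foot on the worktop. x runs along the drive shaft from its free end (-x, towards the robot) to the outlet; z up. The crank arm hangs down from the hub; its wooden handle, 22 thick, reaches 49 in front of the hub face, 52 to the -y side and 74 below the shaft axis.
- hub_face (a point): Centre of the crank hub's front face (34 wide), on the shaft axis, 130 above the worktop; axes as the mincer's. The steel shaft end, 22 x 22 square, flat top at z = +11, sticks out to -x with a vertical through hole 11 wide, chamfered 1, at y = 0. Its end float is unknown: the hole's centre is anywhere from x = -14 to -42, the free end 13 beyond it. It resists being slid.
- linchpin: Linchpin, loose, 80 g, upright in the block. Origin: centre of its collar's underside; z up. Shank 10 wide, 30 long below the origin, last 4 tapered to 7. Collar 18 wide, 3 thick. Red grip 14 x 14 square, 12 to 36 above the origin, flats along x, y. Ring hinge along y, 6 above the origin; open, the ring points to -x, 38 wide, wire 4. Set the pin's x along the mincer's x.
- pin_tip (a point): Centre of the pin's lower end, 30 below the pin's origin.
- ring_bar (a point): Middle of the ring's far cross bar (4 thick, straight for 18 along y), 40 from the hinge. It is best pushed along its arc about the hinge: pressed straight down only, it tends to jam under the pusher.
- ring (a joint): Ring angle, rad: 0 folded out level, 1.57 straight down round the shaft and under the pin tip, 1.8 fully shut just past the tip. Over-centre spring, dead point 0.75: below that it springs back to 0, above it snaps shut to 1.8 and stays (0.1 N m at either end, so about 3 N at the bar). With the pin over 10 mm short of home it cannot pass the shaft end.
- pin_block: Wooden block 60 x 60 x 45 high, fixed, with a 12 wide vertical hole in its centre that holds the linchpin. Origin: centre of its underside.
- mug_floral: Floral mug, a bystander, 78 high, origin under its middle.
- salt_pot: Grey salt shaker, a bystander, 38 wide, 98 high, origin under it.
- soup_tin: Red tin, a bystander, 75 wide, 110 high, origin under it.
- honey_jar: Jar with pale lid, a bystander, 70 wide, 102 high, origin under it.

How it is judged:
On the way:
1. The pin is home in the shaft's hole with its ring still folded out (z of linchpin in the frame of hub_face between 0.008 and 0.0135 m and y of linchpin in the frame of hub_face between -0.003 and 0.003 m and x of linchpin in the frame of hub_face between -0.045 and -0.011 m and angle between linchpin's own z axis and vertical below 0.1 rad and value of joint ring below 0.6 rad), for 0.2 s.
At the end, for the whole second after the job is handed in: The linchpin stands upright (within 0.1 rad) in the shaft's cross hole, its collar on the shaft top to within 2.5 mm, its ring shut round the shaft past the pin's tip (joint over 1.65 rad), at rest (z of linchpin in the frame of hub_face between 0.008 and 0.0135 m and y of linchpin in the frame of hub_face between -0.003 and 0.003 m and x of linchpin in the frame of hub_face between -0.045 and -0.011 m and angle between linchpin's own z axis and vertical below 0.1 rad and value of joint ring above 1.65 rad and linear speed of linchpin below 0.02 m/s); the robot touches nothing.
It fails at once if The mincer, its shaft or its crank is pressed with more than 40 N (contact force between mincer and anything else above 40 N).
It fails at once if A bystander is moved more than 3 cm (distance of any of mug_floral, salt_pot, soup_tin, honey_jar from where it was at the start of the episode above 0.03 m).
It also fails if it takes over 72 s, if anything falls off the work surface, if the arm or the gripper's body presses on something with over 40 N, if the wrist force passes 120 N, or if a joint passes its speed limit or range.

## Working session

There is one attempt and no reset: what is moved stays moved. The work goes in short steps, Python scripts to look and compute and a shell command to move; the robot and the scene stay as the last step left them, time stands still between calls to the robot, and variables do not carry over. Pictures are saved under pics/ and viewed, at most 10 in all, crops included, and the job is handed in when it is done.

```bash
mkdir -p pics; ls; cat > h.py <<'E'
import numpy as np, cv2
from workcell import monitor, optics, job_done
def K(f):
    return f["frame"].shape[0]/2/np.tan(np.radians(f["fovy"])/2)
def proj(f,X):
    c=np.asarray(f["R"])@np.asarray(X,float)+np.asarray(f["t"]); k=K(f)
    return np.array([f["cx"]+k*c[0]/c[2], f["cy"]+k*c[1]/c[2]])
def ray(f,uv):
    R=np.asarray(f["R"]); k=K(f)
    d=R.T@np.array([(uv[0]-f["cx"])/k,(uv[1]-f["cy"])/k,1]); o=-R.T@np.asarray(f["t"]); return o,d
def atz(f,uv,z):
    o,d=ray(f,uv); return o+d*(z-o[2])/d[2]
def tri(fa,a,fb,b):
    A=[];B=[]
    for f,p in((fa,a),(fb,b)):
        o,d=ray(f,p); d=d/np.linalg.norm(d); P=np.eye(3)-np.outer(d,d); A.append(P);B.append(P@o)
    return np.linalg.solve(sum(A),sum(B))
E
python3 - <<'E'
from h import *
print(monitor.observe())
for n in("scene","top"):
    f=optics.grab_frame(n); cv2.imwrite(f"pics/{n}0.png",f["frame"])
    print(n,f["fovy"],f["cx"],f["cy"],-np.array(f["R"]).T@f["t"],np.array(f["R"]).round(3).tolist())
    for o in("mincer","linchpin","pin_block"):
        for m in optics.masks_of(o,n)[:2]: print(o,m["p"],m["rect"])
E
```

```text
pics
{'clock': 0.0, 'qpos': array([ 1.25780597,  0.52202196, -0.0363216 ,  1.59998937,  0.02121381,
        1.02112905, -0.11279739]), 'qd': array([-6.37317891e-04,  4.42834653e-04, -6.92131199e-04, -8.48458253e-04,
        8.48068834e-05, -3.64347982e-04,  6.47018018e-04]), 'joint_efforts': array([ 8.80056177e-04, -9.27099323e+01,  1.98035069e+00, -3.69940317e+01,
        1.76562817e-02,  8.21054477e-03, -2.33093442e-05]), 'position': array([ 0.15013227, -0.60634985,  0.23072753]), 'tool_rot': array([-3.14043451e+00,  9.85203904e-05,  2.42784906e-01]), 'force': array([-0.14103535, -0.21811904,  0.28009768]), 'moment': array([-0.02014252,  0.04521746,  0.01468261]), 'finger_force': 0.0, 'grip_width': 0.08523856654792565}
scene 43.88527308409175 274.02918963917466 210.44052271918628 [-0.63913022  0.59524452  0.72952973] [[-0.404, -0.915, -0.005], [-0.399, 0.182, -0.899], [0.823, -0.361, -0.438]]
mincer 0.65 [237.8, 151.9, 72.0, 85.1]
linchpin 0.53 [195.1, 241.1, 17.9, 17.8]
pin_block 0.57 [187.0, 244.9, 28.7, 31.8]
top 44.10729958527587 284.4365582824098 200.432276154708 [0.37515394 0.0574134  1.54919755] [[0.003, -1.0, 0.007], [-0.994, -0.004, -0.107], [0.107, -0.006, -0.994]]
mincer 0.87 [253.8, 132.7, 51.8, 81.7]
mincer 0.21 [376.5, 183.7, 39.6, 29.4]
linchpin 0.47 [191.8, 212.8, 5.4, 7.2]
pin_block 0.91 [178.1, 205.2, 28.6, 29.9]
```

```bash
python3 - <<'E'
import cv2,numpy as np
a=cv2.imread("pics/scene0.png")[130:290,150:350]; b=cv2.imread("pics/top0.png")[110:260,160:360]
a=cv2.resize(a,None,fx=4,fy=4,interpolation=cv2.INTER_CUBIC)[:600]; b=cv2.resize(b,None,fx=4,fy=4,interpolation=cv2.INTER_CUBIC)
cv2.imwrite("pics/s0c.png",a); cv2.imwrite("pics/t0c.png",b)
E
```

```text
(no output)
```

View pics/s0c.png

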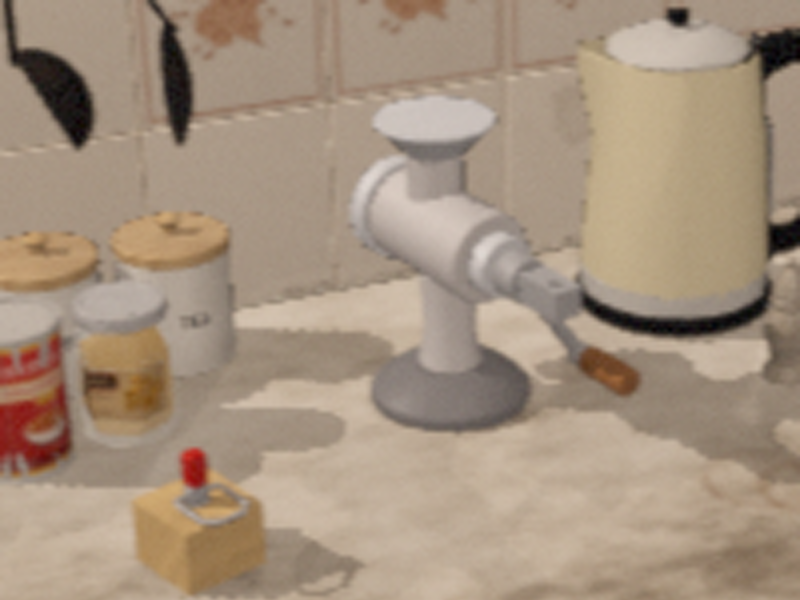

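View pics/t0c.png

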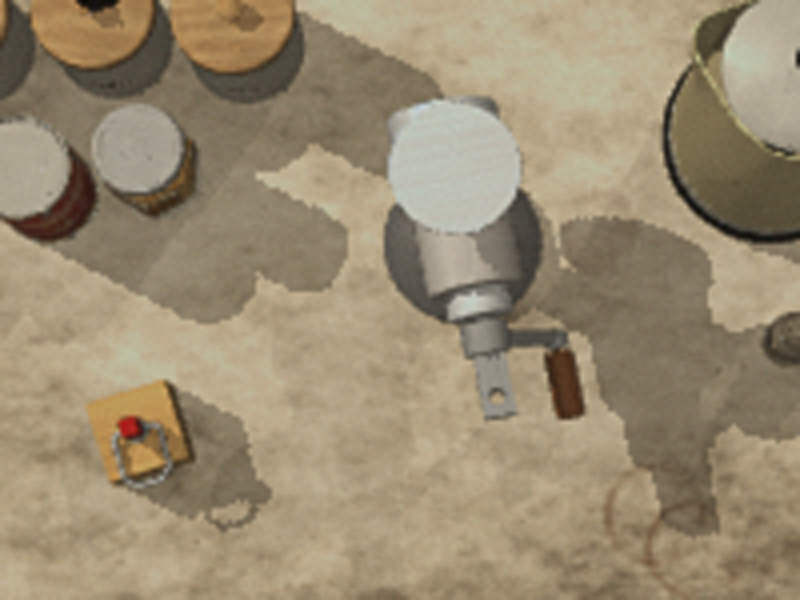

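View pics/top0.png

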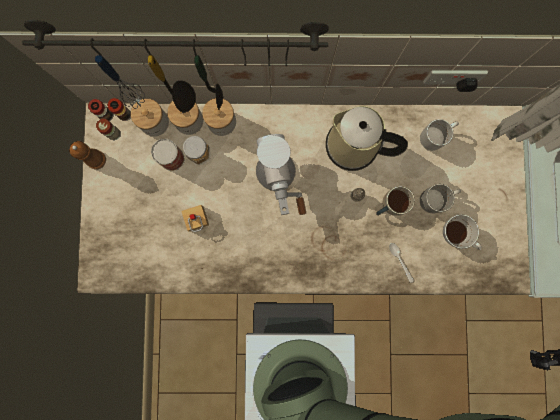

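The close-ups show the red grip at about full-frame (198,246) in the scene view and (192,217) in the top view. The ring points toward the robot. The cross hole is visible in the top view at about (284.2,209.2), and the handle is to its right.

```bash
python3 - <<'E'
from h import *
F={n:optics.grab_frame(n) for n in("scene","top")}
g={}
for n,f in F.items():
    im=f["frame"].astype(int); r=((im[...,2]-np.maximum(im[...,1],im[...,0])).clip(0)).astype(float); 
    m=np.zeros(r.shape); 
    x0,y0,x1,y1=(188,235,212,260) if n=="scene" else (184,208,202,224)
    m[y0:y1,x0:x1]=1; w=np.where(r>70,r,0)*m
    v,u=np.mgrid[:420,:560]; g[n]=((u*w).sum()/w.sum(),(v*w).sum()/w.sum()); print(n,g[n],(w>0).sum())
print("grip tri",tri(F["scene"],g["scene"],F["top"],g["top"]),"top@0.075",atz(F["top"],g["top"],.075),"scene@.07",atz(F["scene"],g["scene"],.07))
t=F["top"]; c=lambda x,y:(160+(x+.5)/4-.5,110+(y+.5)/4-.5)
print("block",[atz(t,c(*p),.045).round(4).tolist() for p in((88,405),(165,380),(191,459),(112,484))])
print("ringbar",atz(t,c(143,484),.051),"hole",atz(t,c(497,397),.141))
P=[atz(t,c(*p),.141) for p in((478,360),(487,418),(507,355),(515,412),(500,417))]
print(np.round(P,4)); print([np.arctan2(*(a-b)[1::-1]) for a,b in((P[0],P[1]),(P[2],P[3]))])
h=P and atz(t,c(497,397),.141); s=proj(F["scene"],h); print("hole in scene",s, "crop",(s-[150,130])*4)
cr=F["scene"]["frame"][180:240,250:320]; cv2.imwrite("pics/s1.png",cv2.resize(cr,None,fx=8,fy=8,interpolation=cv2.INTER_CUBIC))
E
```

```text
scene (np.float64(197.8491057475256), np.float64(246.2387567285987)) 50
top (np.float64(191.6513102282333), np.float64(216.16906170752324)) 20
grip tri [0.48857961 0.31219715 0.07073938] top@0.075 [0.48842044 0.31191444 0.075     ] scene@.07 [0.48953297 0.31147923 0.07      ]
block [[0.5061, 0.3466, 0.045], [0.5245, 0.291, 0.045], [0.467, 0.271, 0.045], [0.4487, 0.3278, 0.045]]
ringbar [0.44848725 0.3043948  0.051     ] hole [0.50419506 0.04971483 0.141     ]
[[0.5295 0.0628 0.141 ]
 [0.4898 0.0565 0.141 ]
 [0.533  0.043  0.141 ]
 [0.494  0.0374 0.141 ]
 [0.4905 0.0476 0.141 ]]
[np.float64(0.15718457429122198), np.float64(0.14126848121360808)]
hole in scene [289.01357063 200.53596096] crop [556.05428252 282.14384385]
```

View pics/s1.png

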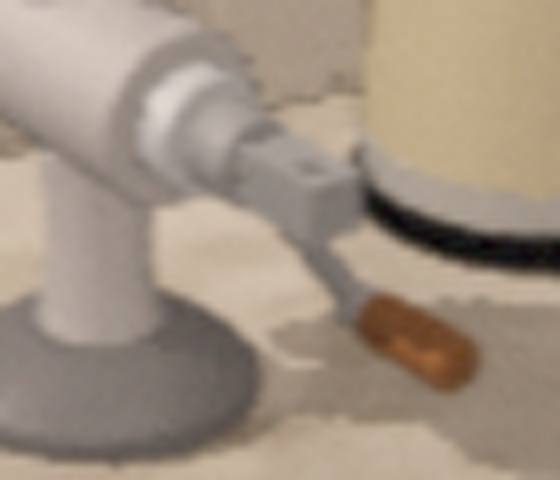

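```bash
python3 -m handwheel '[{"dx":4.5,"dy":-4.1,"dz":-0.2},{"dx":4.5,"dy":-4.1,"dz":-0.2},{"dx":4.5,"dy":-4.1,"dz":-0.2},{"dx":4.5,"dy":-4.1,"dz":-0.2},{"dx":4.5,"dy":-4.1,"dz":-0.2},{"dx":4.5,"dy":-4.1,"dz":-0.2},{"dx":4.5,"dy":-4.1,"dz":-0.2},{"dx":4.5,"dy":-4.1,"dz":-0.2}]'; python3 -c "
from h import *
print(monitor.observe()['qpos'])"
```

```text
[ 1.25780459  0.52144442 -0.03632417  1.5995513   0.02119751  1.02108237
 -0.11279367]schema error: expected keys dx, dy, dz, wx, wy, wz, claw
```

```bash
python3 -m handwheel '[{"dx":4.5,"dy":-4.1,"dz":-0.2,"wx":0,"wy":0,"wz":0,"claw":100},{"dx":4.5,"dy":-4.1,"dz":-0.2,"wx":0,"wy":0,"wz":0,"claw":100},{"dx":4.5,"dy":-4.1,"dz":-0.2,"wx":0,"wy":0,"wz":0,"claw":100},{"dx":4.5,"dy":-4.1,"dz":-0.2,"wx":0,"wy":0,"wz":0,"claw":100},{"dx":4.5,"dy":-4.1,"dz":-0.2,"wx":0,"wy":0,"wz":0,"claw":100},{"dx":4.5,"dy":-4.1,"dz":-0.2,"wx":0,"wy":0,"wz":0,"claw":100},{"dx":4.5,"dy":-4.1,"dz":-0.2,"wx":0,"wy":0,"wz":0,"claw":100},{"dx":4.5,"dy":-4.1,"dz":-0.2,"wx":0,"wy":0,"wz":0,"claw":100}]' 60; python3 -c "
from h import *
print(monitor.observe()['qpos'])"
```

```text
clock: 1.5
position: [0.4217, -0.2001, 0.2477]
tool_rot: [3.141, -0.001, 0.243]
force: [0.3, -1.1, -0.1]
grip_width: 0.0854
finger_force: 0.0
[ 0.51411833  0.25694554 -0.23799039  1.97281664  0.07568712  0.91942829
 -1.09048782]
```

```bash
python3 -m handwheel '[{"dx":2.1,"dy":-5.4,"dz":0,"wx":0,"wy":0,"wz":0,"claw":100},{"dx":2.1,"dy":-5.4,"dz":0,"wx":0,"wy":0,"wz":0,"claw":100},{"dx":2.1,"dy":-5.4,"dz":0,"wx":0,"wy":0,"wz":0,"claw":100},{"dx":2.1,"dy":-5.4,"dz":0,"wx":0,"wy":0,"wz":0,"claw":100},{"dx":2.1,"dy":-5.4,"dz":0,"wx":0,"wy":0,"wz":0.02,"claw":100},{"dx":2.1,"dy":-5.4,"dz":0,"wx":0,"wy":0,"wz":0.02,"claw":90},{"dx":2.1,"dy":-5.4,"dz":0,"wx":0,"wy":0,"wz":0.02,"claw":80},{"dx":2.1,"dy":-5.4,"dz":0,"wx":0,"wy":0,"wz":0,"claw":60}]' 60; python3 - <<'E'
from h import *
s=monitor.observe(); print(s['qpos'],s['position'],s['tool_rot'])
y=s['tool_rot'][2]; d=np.array([.4885,.312])-s['position'][:2]
print("dx dy cm",100*(d@[np.cos(y),np.sin(y)]),100*(d@[np.sin(y),-np.cos(y)]))
E
```

```text
clock: 2.5
position: [0.4871, 0.2588, 0.2475]
tool_rot: [3.142, -0.001, 0.182]
force: [0.3, -1.1, 0.4]
grip_width: 0.0522
finger_force: 0.0
[-0.26818537  0.41439659 -0.44013444  1.76126043  0.20426231  1.01065772
 -2.17336979] [0.48713347 0.25877127 0.24750456] [ 3.14153050e+00 -5.23815500e-04  1.82168027e-01]
dx dy cm 1.0986951668745626 -5.2100406383686275
```

```bash
python3 -m handwheel '[{"dx":1.1,"dy":-5.2,"dz":0,"wx":0,"wy":0,"wz":0,"claw":60},{"dx":0,"dy":0,"dz":5,"wx":0,"wy":0,"wz":0,"claw":60},{"dx":0,"dy":0,"dz":5,"wx":0,"wy":0,"wz":0,"claw":60},{"dx":0,"dy":0,"dz":3,"wx":0,"wy":0,"wz":0,"claw":60},{"dx":0,"dy":0,"dz":0,"wx":0,"wy":0,"wz":0,"claw":60}]' 60; python3 - <<'E'
from h import *
f=optics.grab_frame("scene"); s=monitor.observe(); print(s['position'],proj(f,s['position']),proj(f,[.4885,.312,.07]))
im=f["frame"][200:290,140:260]; cv2.imwrite("pics/s2.png",cv2.resize(im,None,fx=5,fy=5,interpolation=cv2.INTER_CUBIC))
E
```

```text
clock: 3.12
position: [0.4873, 0.3095, 0.1157]
tool_rot: [3.14, 0.003, 0.183]
force: [-0.9, 0.1, 0.2]
grip_width: 0.0518
finger_force: 0.0
[0.48819764 0.31012423 0.11741944] [197.20476759 229.84440487] [197.7659064  246.46716853]
```

View pics/s2.png

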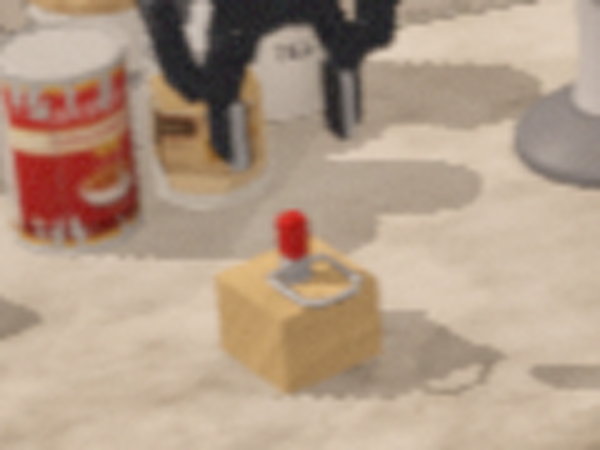

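```bash
python3 -m handwheel '[{"dx":0.05,"dy":-0.15,"dz":3,"wx":0,"wy":0,"wz":0,"claw":60},{"dx":0,"dy":0,"dz":2.0,"wx":0,"wy":0,"wz":0,"claw":60},{"dx":0,"dy":0,"dz":1.0,"wx":0,"wy":0,"wz":0,"claw":50},{"dx":0,"dy":0,"dz":0,"wx":0,"wy":0,"wz":0,"claw":30},{"dx":0,"dy":0,"dz":0,"wx":0,"wy":0,"wz":0,"claw":0},{"dx":0,"dy":0,"dz":0,"wx":0,"wy":0,"wz":0,"claw":0},{"dx":0,"dy":0,"dz":0,"wx":0,"wy":0,"wz":0,"claw":0},{"dx":0,"dy":0,"dz":0,"wx":0,"wy":0,"wz":0,"claw":0}]' 40
```

```text
clock: 4.18
position: [0.4889, 0.3117, 0.058]
tool_rot: [-3.141, -0.001, 0.183]
force: [-1.0, -1.5, 7.5]
grip_width: 0.013
finger_force: 42.5
```

```bash
python3 -m handwheel '[{"dx":0,"dy":0,"dz":-0.5,"wx":0,"wy":0,"wz":0,"claw":0},{"dx":0,"dy":0,"dz":-1.5,"wx":0,"wy":0,"wz":0,"claw":0},{"dx":0,"dy":0,"dz":-2,"wx":0,"wy":0,"wz":0,"claw":0},{"dx":0,"dy":0,"dz":-3,"wx":0,"wy":0,"wz":0,"claw":0},{"dx":0,"dy":0,"dz":-4,"wx":0,"wy":0,"wz":0,"claw":0},{"dx":0,"dy":0,"dz":-4,"wx":0,"wy":0,"wz":0,"claw":0},{"dx":0,"dy":0,"dz":-2,"wx":0,"wy":0,"wz":0,"claw":0},{"dx":0,"dy":0,"dz":0,"wx":0,"wy":0,"wz":0,"claw":0}]' 40; python3 - <<'E'
from h import *
s=monitor.observe(); print(s['qpos'],s['position'],s['tool_rot'])
y=s['tool_rot'][2]; d=np.array([.504,.0497])-s['position'][:2]
print("dx dy cm",100*(d@[np.cos(y),np.sin(y)]),100*(d@[np.sin(y),-np.cos(y)]))
E
```

```text
clock: 5.18
position: [0.489, 0.312, 0.2294]
tool_rot: [-3.14, -0.003, 0.183]
force: [1.2, 1.0, -1.6]
grip_width: 0.013
finger_force: 41.5
[-0.35383054  0.47943519 -0.44285468  1.71040343  0.23749727  1.00182146
 -2.26926923] [0.48897025 0.31203185 0.22944208] [-3.14035457e+00 -2.95333669e-03  1.82712898e-01]
dx dy cm -3.288559222615034 26.069605231040743
```

```bash
python3 -m handwheel '[{"dx":-0.55,"dy":3,"dz":0,"wx":0,"wy":0,"wz":0,"claw":0},{"dx":-0.55,"dy":5,"dz":0,"wx":0,"wy":0,"wz":0,"claw":0},{"dx":-0.55,"dy":5,"dz":0,"wx":0,"wy":0,"wz":0,"claw":0},{"dx":-0.55,"dy":5,"dz":0,"wx":0,"wy":0,"wz":0,"claw":0},{"dx":-0.55,"dy":5,"dz":0,"wx":0,"wy":0,"wz":0,"claw":0},{"dx":-0.55,"dy":3,"dz":0,"wx":0,"wy":0,"wz":0,"claw":0},{"dx":0,"dy":0,"dz":0,"wx":0,"wy":0,"wz":0.034,"claw":0},{"dx":0,"dy":0,"dz":2,"wx":0,"wy":0,"wz":0,"claw":0}]' 40; python3 - <<'E'
from h import *
s=monitor.observe(); p=s['position'];print(s['qpos'],p,s['tool_rot'])
y=s['tool_rot'][2]; d=np.array([.504,.0497])-p[:2]
print("dx dy cm",100*(d@[np.cos(y),np.sin(y)]),100*(d@[np.sin(y),-np.cos(y)]))
a=[]
for n,b in(("scene",(240,140,330,240)),("top",(240,170,330,240))):
    f=optics.grab_frame(n); q=[proj(f,p+[0,0,dz]) for dz in(0,-.012,-.042)]; print(n,np.round(q,1).tolist(), proj(f,[.504,.0497,.141]))
    im=f["frame"][b[1]:b[3],b[0]:b[2]]; a.append(cv2.resize(im,(400,int(400*im.shape[0]/im.shape[1])),interpolation=cv2.INTER_CUBIC)[:440])
h=max(i.shape[0] for i in a); cv2.imwrite("pics/s3.png",np.hstack([cv2.copyMakeBorder(i,0,h-i.shape[0],0,0,0) for i in a]))
E
```

```text
clock: 6.18
position: [0.5037, 0.0506, 0.2076]
tool_rot: [-3.141, -0.002, 0.147]
force: [0.3, -0.4, -1.6]
grip_width: 0.0131
finger_force: 41.5
[ 0.08651002  0.38414622 -0.38923512  1.92034063  0.18695124  0.87033064
 -1.82128605] [0.50369895 0.05059245 0.2075849 ] [-3.14125802e+00 -1.66317757e-03  1.47466901e-01]
dx dy cm 0.01666525290662991 0.09269971108534188
scene [[289.0, 177.6], [288.9, 181.8], [288.9, 192.3]] [289.04974118 200.56292845]
top [[283.7, 206.7], [283.7, 207.2], [283.6, 208.2]] [283.88021033 208.94624542]
```

View pics/s3.png

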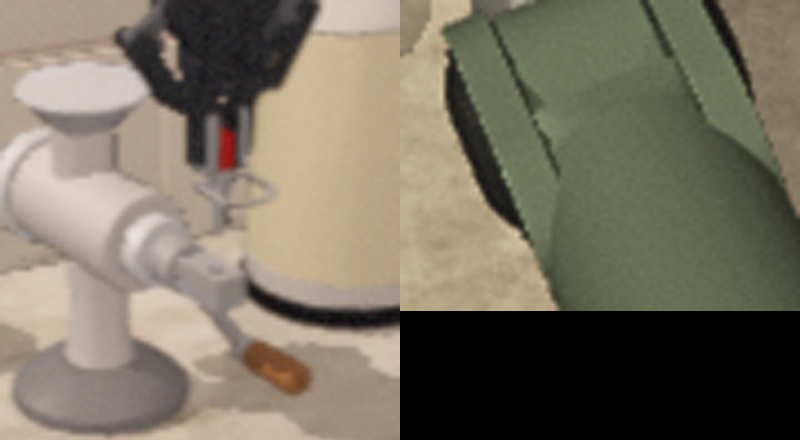

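```bash
python3 -m handwheel '[{"dx":0,"dy":0.07,"dz":1,"wx":0,"wy":0,"wz":0,"claw":0},{"dx":0,"dy":0,"dz":1,"wx":0,"wy":0,"wz":0,"claw":0},{"dx":0,"dy":0,"dz":0.2,"wx":0,"wy":0,"wz":0,"claw":0},{"dx":0,"dy":0,"dz":0,"wx":0,"wy":0,"wz":0,"claw":0}]' 40; python3 -m handwheel '[{"dx":0,"dy":0,"dz":0.15,"wx":0,"wy":0,"wz":0,"claw":0},{"dx":0,"dy":0,"dz":0,"wx":0,"wy":0,"wz":0,"claw":0}]';  python3 -m handwheel '[{"dx":0,"dy":0,"dz":0.15,"wx":0,"wy":0,"wz":0,"claw":0},{"dx":0,"dy":0,"dz":0,"wx":0,"wy":0,"wz":0,"claw":0}]'
```

```text
clock: 6.78
position: [0.5034, 0.0493, 0.1853]
tool_rot: [-3.141, 0.0, 0.149]
force: [0.0, 0.1, -2.3]
grip_width: 0.0128
finger_force: 41.4
clock: 7.02
position: [0.5035, 0.0492, 0.1839]
tool_rot: [3.142, -0.0, 0.149]
force: [0.1, 0.9, -0.9]
grip_width: 0.0132
finger_force: 41.4
clock: 7.28
position: [0.5037, 0.0493, 0.1823]
tool_rot: [-3.142, -0.001, 0.149]
force: [1.2, -0.0, -0.3]
grip_width: 0.0131
finger_force: 41.5
```

```bash
for i in 1; do python3 -m handwheel '[{"dx":0,"dy":0,"dz":0.1,"wx":0,"wy":0,"wz":0,"claw":0},{"dx":0,"dy":0,"dz":0,"wx":0,"wy":0,"wz":0,"claw":0}]'; python3 -m handwheel '[{"dx":0,"dy":0,"dz":0.1,"wx":0,"wy":0,"wz":0,"claw":0},{"dx":0,"dy":0,"dz":0,"wx":0,"wy":0,"wz":0,"claw":0}]';python3 -m handwheel '[{"dx":0,"dy":0,"dz":0.1,"wx":0,"wy":0,"wz":0,"claw":0},{"dx":0,"dy":0,"dz":0,"wx":0,"wy":0,"wz":0,"claw":0}]'; done | grep -E "pos|force:|rot"
```

```text
position: [0.5037, 0.0493, 0.1814]
tool_rot: [-3.142, -0.001, 0.149]
force: [2.7, -0.2, 1.4]
finger_force: 41.7
position: [0.5039, 0.0493, 0.1805]
tool_rot: [-3.142, -0.001, 0.149]
force: [4.4, -0.4, 3.4]
finger_force: 42.0
position: [0.504, 0.0493, 0.1794]
tool_rot: [-3.142, -0.001, 0.149]
force: [6.4, -0.0, 0.5]
finger_force: 41.6
```

```bash
for i in 1; do python3 -m handwheel '[{"dx":0.06,"dy":0,"dz":0,"wx":0,"wy":0,"wz":0,"claw":0},{"dx":0,"dy":0,"dz":0,"wx":0,"wy":0,"wz":0,"claw":0}]'; python3 -m handwheel '[{"dx":0.04,"dy":0,"dz":0.1,"wx":0,"wy":0,"wz":0,"claw":0},{"dx":0,"dy":0,"dz":0,"wx":0,"wy":0,"wz":0,"claw":0}]';python3 -m handwheel '[{"dx":0,"dy":0,"dz":0.1,"wx":0,"wy":0,"wz":0,"claw":0},{"dx":0,"dy":0,"dz":0,"wx":0,"wy":0,"wz":0,"claw":0}]'; done | grep -E "pos|force:|rot"; python3 -c "
from h import *
print(monitor.observe()['moment'])"
```

```text
position: [0.5042, 0.0493, 0.1793]
tool_rot: [3.142, -0.0, 0.149]
force: [5.1, -1.4, 0.5]
finger_force: 41.6
position: [0.5044, 0.0494, 0.1782]
tool_rot: [-3.142, 0.0, 0.149]
force: [4.4, -1.1, -0.0]
finger_force: 41.6
position: [0.5045, 0.0494, 0.1772]
tool_rot: [3.142, -0.0, 0.149]
force: [5.8, -1.0, 1.0]
finger_force: 41.6
[-0.20243279 -1.38943036 -0.01313931]
```

```bash
for i in 1; do python3 -m handwheel '[{"dx":0.1,"dy":0,"dz":0,"wx":0,"wy":0,"wz":0,"claw":0},{"dx":0,"dy":0,"dz":0,"wx":0,"wy":0,"wz":0,"claw":0}]'; python3 -m handwheel '[{"dx":0.05,"dy":0,"dz":0.1,"wx":0,"wy":0,"wz":0,"claw":0},{"dx":0,"dy":0,"dz":0,"wx":0,"wy":0,"wz":0,"claw":0}]';python3 -m handwheel '[{"dx":0,"dy":0,"dz":0.15,"wx":0,"wy":0,"wz":0,"claw":0},{"dx":0,"dy":0,"dz":0,"wx":0,"wy":0,"wz":0,"claw":0}]'; done | grep -E "pos|force:|rot"
```

```text
position: [0.505, 0.0495, 0.177]
tool_rot: [3.142, 0.001, 0.149]
force: [2.2, -0.4, -0.6]
finger_force: 41.6
position: [0.5055, 0.0497, 0.176]
tool_rot: [-3.141, 0.001, 0.149]
force: [0.1, -0.7, -0.4]
finger_force: 41.4
position: [0.5057, 0.0496, 0.1746]
tool_rot: [-3.142, 0.0, 0.149]
force: [0.3, 0.3, -0.4]
finger_force: 41.4
```

```bash
for i in 1; do python3 -m handwheel '[{"dx":0,"dy":0,"dz":0.3,"wx":0,"wy":0,"wz":0,"claw":0},{"dx":0,"dy":0,"dz":0.3,"wx":0,"wy":0,"wz":0,"claw":0},{"dx":0,"dy":0,"dz":0,"wx":0,"wy":0,"wz":0,"claw":0}]'; python3 -m handwheel '[{"dx":0,"dy":0,"dz":0.3,"wx":0,"wy":0,"wz":0,"claw":0},{"dx":0,"dy":0,"dz":0.3,"wx":0,"wy":0,"wz":0,"claw":0},{"dx":0,"dy":0,"dz":0,"wx":0,"wy":0,"wz":0,"claw":0}]'; python3 -m handwheel '[{"dx":0,"dy":0,"dz":0.3,"wx":0,"wy":0,"wz":0,"claw":0},{"dx":0,"dy":0,"dz":0.2,"wx":0,"wy":0,"wz":0,"claw":0},{"dx":0,"dy":0,"dz":0,"wx":0,"wy":0,"wz":0,"claw":0}]';  done | grep -E "pos|force:|rot"
```

```text
position: [0.5057, 0.0496, 0.1685]
tool_rot: [-3.142, 0.001, 0.149]
force: [1.0, 0.1, -1.9]
finger_force: 41.4
position: [0.5058, 0.0496, 0.1625]
tool_rot: [-3.142, 0.0, 0.149]
force: [0.8, -0.2, -1.6]
finger_force: 41.4
position: [0.5058, 0.0496, 0.1576]
tool_rot: [-3.142, 0.0, 0.149]
force: [-0.8, -0.1, -1.5]
finger_force: 41.4
```

```bash
for i in 1; do python3 -m handwheel '[{"dx":0,"dy":0,"dz":0.2,"wx":0,"wy":0,"wz":0,"claw":0},{"dx":0,"dy":0,"dz":0,"wx":0,"wy":0,"wz":0,"claw":0}]'; python3 -m handwheel '[{"dx":0,"dy":0,"dz":0.1,"wx":0,"wy":0,"wz":0,"claw":0},{"dx":0,"dy":0,"dz":0,"wx":0,"wy":0,"wz":0,"claw":0}]'; python3 -m handwheel '[{"dx":0,"dy":0,"dz":0.1,"wx":0,"wy":0,"wz":0,"claw":0},{"dx":0,"dy":0,"dz":0,"wx":0,"wy":0,"wz":0,"claw":0}]';  done | grep -E "pos|force:|rot"
```

```text
position: [0.5058, 0.0496, 0.1557]
tool_rot: [-3.142, 0.0, 0.149]
force: [0.1, -0.1, -1.6]
finger_force: 41.4
position: [0.5059, 0.0496, 0.1548]
tool_rot: [-3.142, 0.0, 0.149]
force: [-0.1, 0.0, -0.2]
finger_force: 41.4
position: [0.506, 0.0497, 0.154]
tool_rot: [3.142, -0.0, 0.149]
force: [-1.0, -0.6, 3.8]
finger_force: 42.2
```

```bash
python3 -m handwheel '[{"dx":0,"dy":0,"dz":0.05,"wx":0,"wy":0,"wz":0,"claw":0},{"dx":0,"dy":0,"dz":0,"wx":0,"wy":0,"wz":0,"claw":0}]'; python3 -m handwheel '[{"dx":0,"dy":0,"dz":0,"wx":0,"wy":0,"wz":0,"claw":15},{"dx":0,"dy":0,"dz":0,"wx":0,"wy":0,"wz":0,"claw":40},{"dx":0,"dy":0,"dz":0,"wx":0,"wy":0,"wz":0,"claw":40},{"dx":0,"dy":0,"dz":0,"wx":0,"wy":0,"wz":0,"claw":40}]';python3 -m handwheel '[{"dx":0,"dy":0,"dz":-1,"wx":0,"wy":0,"wz":0,"claw":40},{"dx":0,"dy":0,"dz":-2,"wx":0,"wy":0,"wz":0,"claw":40},{"dx":-2,"dy":0,"dz":-3,"wx":0,"wy":0,"wz":0,"claw":40},{"dx":-5,"dy":0,"dz":-1,"wx":0,"wy":0,"wz":0,"claw":20},{"dx":0,"dy":0,"dz":0,"wx":0,"wy":0,"wz":0,"claw":0},{"dx":0,"dy":0,"dz":0,"wx":0,"wy":0,"wz":0,"claw":0},{"dx":0,"dy":0,"dz":0,"wx":0,"wy":0,"wz":0,"claw":0}]'; python3 - <<'E'
from h import *
s=monitor.observe(); p=s['position'];print(s['qpos'],p)
a=[]
for n,b in(("scene",(250,160,330,240)),("top",(260,170,320,230))):
    f=optics.grab_frame(n); y=.149; o=np.array([.5055,.0495]); d=np.array([np.cos(y),np.sin(y)])
    print(n,"bar exp",proj(f,[*(o-.04*d),.147]),"grip exp",proj(f,[*o,.165]))
    im=f["frame"][b[1]:b[3],b[0]:b[2]]; a.append(cv2.resize(im,(400,400),interpolation=cv2.INTER_CUBIC))
cv2.imwrite("pics/s4.png",np.hstack(a))
E
```

```text
clock: 11.65
position: [0.5061, 0.0496, 0.1539]
tool_rot: [3.141, -0.001, 0.149]
force: [-3.3, -1.3, 13.4]
grip_width: 0.013
finger_force: 43.5
clock: 12.15
position: [0.5059, 0.0496, 0.1532]
tool_rot: [-3.142, 0.0, 0.149]
force: [-0.6, -0.3, -0.4]
grip_width: 0.0341
finger_force: 0.0
clock: 13.02
position: [0.4373, 0.0395, 0.2232]
tool_rot: [-3.141, -0.0, 0.149]
force: [0.7, 0.4, 0.4]
grip_width: -0.0004
finger_force: 0.0
[ 0.12736254  0.25903337 -0.41666711  2.0576765   0.13780273  0.85081423
 -1.79007145] [0.43730893 0.03948494 0.22323517]
scene bar exp [297.40923938 203.65090823] grip exp [288.94157751 192.15019404]
top bar exp [286.11473469 222.74807212] grip exp [284.00817121 207.57414514]
```

View pics/s4.png

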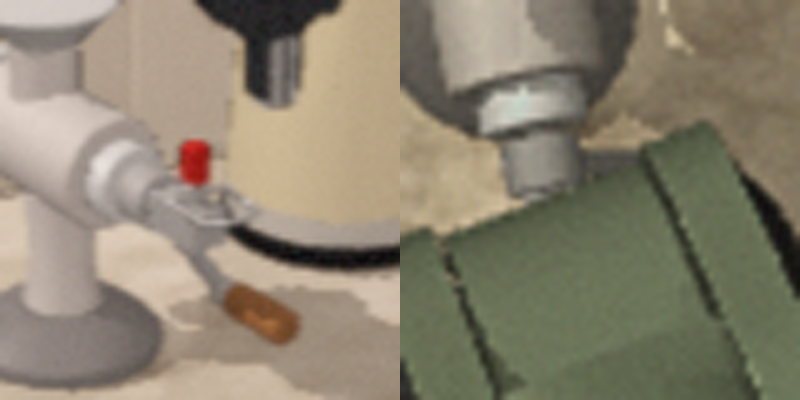

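Pin home (grip at about (289,192) in the scene view, as expected) and the ring is still level, with its bar at about (297,203). Next I line up the shut fingers above the bar, tilted slightly.

```bash
python3 -m handwheel '[{"dx":2.6,"dy":0,"dz":2.5,"wx":0,"wy":0,"wz":0,"claw":0},{"dx":0,"dy":0,"dz":2.5,"wx":0,"wy":0,"wz":0,"claw":0},{"dx":0,"dy":0,"dz":0,"wx":0,"wy":0.125,"wz":0,"claw":0},{"dx":0,"dy":0,"dz":0,"wx":0,"wy":0.125,"wz":0,"claw":0},{"dx":0,"dy":0,"dz":0,"wx":0,"wy":0,"wz":0,"claw":0},{"dx":0,"dy":0,"dz":0,"wx":0,"wy":0,"wz":0,"claw":0}]'; cat >> h.py <<'E'
from scipy.spatial.transform import Rotation as Ro
def rel():
    s=monitor.observe(); p=s['position']; y=.149; o=np.array([.5055,.0495,.147]); d=p-o
    Rm=Ro.from_euler('xyz',s['tool_rot']).as_matrix(); M=Ro.from_euler('z',y).as_matrix()
    r=M.T@d; T=M.T@Rm
    print("rel mm",(1e3*r).round(1),"ang eq",round(float(np.arctan2(.002-r[2],-r[0]-.003)),2),"tilt",np.arctan2(T[0,2],-T[2,2]).round(3),"F",np.round(s['force'],1),"q",s['qpos'].round(2))
    return r,T
def goal(th,off=.003):
    r,T=rel(); al=np.arctan2(T[0,2],-T[2,2]); h=.002
    g=np.array([-.04*np.cos(th),0,-.04*np.sin(th)])-h*np.array([np.sin(al),0,-np.cos(al)])-off*np.array([np.cos(al),0,np.sin(al)])
    print(th,"d tool cm",(100*T.T@(g-r)).round(2))
E
python3 -c "
from h import *
print(monitor.observe()['tool_rot'])
for t in (-.1,0,.2,.4,.6,.8,.95,1.05): goal(t)" | grep -v "^$"
```

```text
clock: 13.88
position: [0.463, 0.0434, 0.1734]
tool_rot: [-3.142, -0.249, 0.149]
force: [0.2, 0.2, 0.6]
grip_width: -0.0001
finger_force: 0.0
[-3.14158728 -0.24880702  0.14892926]
rel mm [-42.9   0.2  26.4] ang eq -0.55 tilt 0.249 F [0.2 0.2 0.6] q [ 0.07  0.27 -0.35  2.25  0.31  0.41 -1.95]
-0.1 d tool cm [-0.55  0.02  2.05]
rel mm [-42.9   0.2  26.4] ang eq -0.55 tilt 0.249 F [0.2 0.2 0.6] q [ 0.07  0.27 -0.35  2.25  0.31  0.41 -1.95]
0 d tool cm [-0.67  0.02  2.43]
rel mm [-42.9   0.2  26.4] ang eq -0.55 tilt 0.249 F [0.2 0.2 0.6] q [ 0.07  0.27 -0.35  2.25  0.31  0.41 -1.95]
0.2 d tool cm [-0.78  0.02  3.22]
rel mm [-42.9   0.2  26.4] ang eq -0.55 tilt 0.249 F [0.2 0.2 0.6] q [ 0.07  0.27 -0.35  2.25  0.31  0.41 -1.95]
0.4 d tool cm [-0.74  0.02  4.02]
rel mm [-42.9   0.2  26.4] ang eq -0.55 tilt 0.249 F [0.2 0.2 0.6] q [ 0.07  0.27 -0.35  2.25  0.31  0.41 -1.95]
0.6 d tool cm [-0.54  0.02  4.79]
rel mm [-42.9   0.2  26.4] ang eq -0.55 tilt 0.249 F [0.2 0.2 0.6] q [ 0.07  0.27 -0.35  2.25  0.31  0.41 -1.95]
0.8 d tool cm [-0.2   0.02  5.51]
rel mm [-42.9   0.2  26.4] ang eq -0.55 tilt 0.249 F [0.2 0.2 0.6] q [ 0.07  0.27 -0.35  2.25  0.31  0.41 -1.95]
0.95 d tool cm [0.15 0.02 6.  ]
rel mm [-42.9   0.2  26.4] ang eq -0.55 tilt 0.249 F [0.2 0.2 0.6] q [ 0.07  0.27 -0.35  2.25  0.31  0.41 -1.95]
1.05 d tool cm [0.43 0.02 6.29]
```

```bash
(python3 -m handwheel '[{"dx":-0.6,"dy":0,"dz":2.05,"wx":0,"wy":0,"wz":0,"claw":0},{"dx":-0.07,"dy":0,"dz":0.3,"wx":0,"wy":0,"wz":0,"claw":0},{"dx":0,"dy":0,"dz":0,"wx":0,"wy":0,"wz":0,"claw":0}]'; python3 -m handwheel '[{"dx":-0.06,"dy":0,"dz":0.45,"wx":0,"wy":0,"wz":0,"claw":0},{"dx":-0.05,"dy":0,"dz":0.42,"wx":0,"wy":0,"wz":0,"claw":0},{"dx":0,"dy":0,"dz":0,"wx":0,"wy":0,"wz":0,"claw":0}]') | grep -E "pos|force:"; python3 - <<'E'
from h import *
rel(); f=optics.grab_frame("scene")
cv2.imwrite("pics/s5.png",cv2.resize(f["frame"][150:240,250:340],(600,600),interpolation=cv2.INTER_CUBIC))
E
```

```text
position: [0.4621, 0.0432, 0.1489]
force: [0.5, -0.0, 0.6]
finger_force: 0.0
position: [0.4629, 0.0433, 0.1401]
force: [-0.8, 0.4, 1.8]
finger_force: 0.9
rel mm [-43.    0.2  -6.9] ang eq 0.22 tilt 0.25 F [-0.8  0.4  1.8] q [ 0.    0.33 -0.28  2.28  0.4   0.31 -2.04]
```

View pics/s5.png

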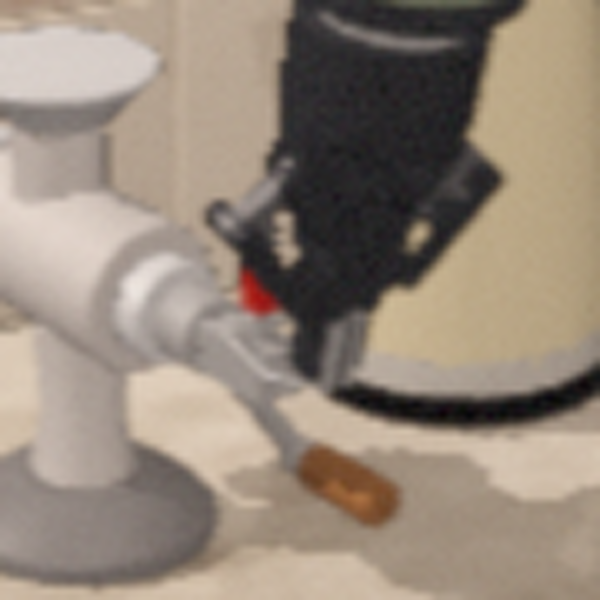

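The fingertip sits on the bar at about (297,207) and the ring is turning with it. I'll carry on along the arc.

```bash
python3 -m handwheel '[{"dx":0.02,"dy":0,"dz":0.4,"wx":0,"wy":0,"wz":0,"claw":0},{"dx":0.02,"dy":0,"dz":0.4,"wx":0,"wy":0,"wz":0,"claw":0},{"dx":0.1,"dy":0,"dz":0.39,"wx":0,"wy":0,"wz":0,"claw":0},{"dx":0.1,"dy":0,"dz":0.38,"wx":0,"wy":0,"wz":0,"claw":0},{"dx":0,"dy":0,"dz":0,"wx":0,"wy":0,"wz":0,"claw":0}]' | grep -E "pos|force:"; python3 - <<'E'
from h import *
goal(.8); goal(.95); goal(1.05)
E
```

```text
position: [0.4691, 0.0442, 0.1253]
force: [-0.3, -0.7, 1.2]
finger_force: 0.2
rel mm [-36.8   0.2 -21.7] ang eq 0.61 tilt 0.25 F [-0.3 -0.7  1.2] q [-0.03  0.37 -0.25  2.28  0.43  0.27 -2.08]
0.8 d tool cm [0.39 0.02 0.7 ]
rel mm [-36.8   0.2 -21.7] ang eq 0.61 tilt 0.25 F [-0.3 -0.7  1.2] q [-0.03  0.37 -0.25  2.28  0.43  0.27 -2.08]
0.95 d tool cm [0.74 0.02 1.18]
rel mm [-36.8   0.2 -21.7] ang eq 0.61 tilt 0.25 F [-0.3 -0.7  1.2] q [-0.03  0.37 -0.25  2.28  0.43  0.27 -2.08]
1.05 d tool cm [1.02 0.02 1.48]
```

```bash
python3 -m handwheel '[{"dx":0.2,"dy":0,"dz":0.36,"wx":0,"wy":0,"wz":0,"claw":0},{"dx":0.19,"dy":0,"dz":0.34,"wx":0,"wy":0,"wz":0,"claw":0},{"dx":0.17,"dy":0,"dz":0.24,"wx":0,"wy":0,"wz":0,"claw":0},{"dx":0.17,"dy":0,"dz":0.24,"wx":0,"wy":0,"wz":0,"claw":0},{"dx":0,"dy":0,"dz":0,"wx":0,"wy":0,"wz":0,"claw":0}]' | grep -E "pos|force:"; python3 - <<'E'
from h import *
rel()
f=optics.grab_frame("scene")
cv2.imwrite("pics/s6.png",cv2.resize(f["frame"][160:230,255:325],(560,560),interpolation=cv2.INTER_CUBIC))
E
```

```text
position: [0.4789, 0.0456, 0.1158]
force: [-0.9, 1.0, 0.1]
finger_force: 0.0
rel mm [-26.9   0.1 -31.2] ang eq 0.95 tilt 0.25 F [-0.9  1.   0.1] q [-0.05  0.4  -0.22  2.27  0.45  0.26 -2.09]
```

View pics/s6.png

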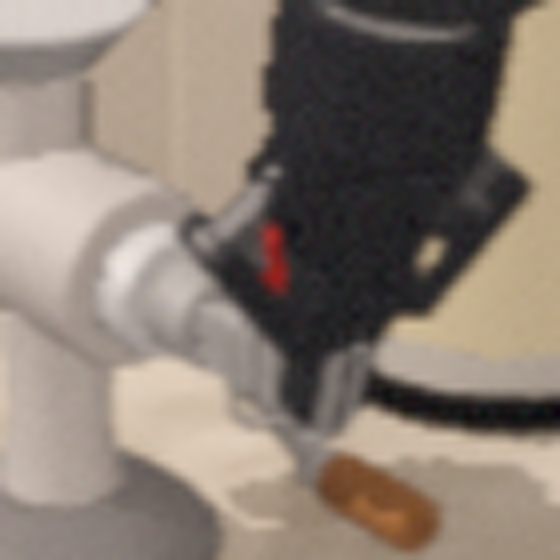

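The ring has swung off the fingertip to under the shaft, at about (286,211). Next I retract and check.

```bash
python3 -m handwheel '[{"dx":-1,"dy":0,"dz":-0.5,"wx":0,"wy":0,"wz":0,"claw":0},{"dx":-1,"dy":0,"dz":-2,"wx":0,"wy":0,"wz":0,"claw":0},{"dx":0,"dy":0,"dz":-4,"wx":0,"wy":0,"wz":0,"claw":0},{"dx":0,"dy":0,"dz":-4,"wx":0,"wy":0,"wz":0,"claw":0},{"dx":0,"dy":5,"dz":-2,"wx":0,"wy":0,"wz":0,"claw":0},{"dx":0,"dy":5,"dz":0,"wx":0,"wy":0,"wz":0,"claw":0},{"dx":0,"dy":5,"dz":0,"wx":0,"wy":0,"wz":0,"claw":0},{"dx":0,"dy":0,"dz":0,"wx":0,"wy":0,"wz":0,"claw":0}]' | grep -E "pos|force:"; python3 - <<'E'
from h import *
f=optics.grab_frame("scene"); t=optics.grab_frame("top")
M=Ro.from_euler('z',.149).as_matrix(); o=np.array([.5055,.0495,.147])
for th in(1.57,1.8): print(th,(proj(f,o+M@[-.04*np.cos(th),0,-.04*np.sin(th)])-[260,170])*400/60)
print("grip",(proj(f,o+[0,0,.018])-[260,170])*400/60)
a=[cv2.resize(f["frame"][170:230,260:320],(400,400),interpolation=cv2.INTER_CUBIC),cv2.resize(t["frame"][180:240,255:315],(400,400),interpolation=cv2.INTER_CUBIC)]
cv2.imwrite("pics/s7.png",np.hstack(a))
E
```

```text
position: [0.4505, -0.1134, 0.232]
force: [-0.2, 0.7, 0.1]
finger_force: 0.0
1.57 [191.97051975 278.17478733]
1.8 [179.54445448 267.61631854]
grip [192.94385006 147.66796025]
```

View pics/s7.png

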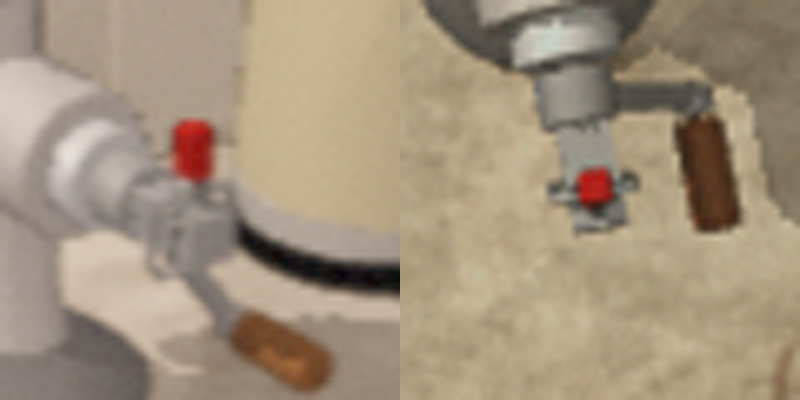

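The ring hangs down round the shaft, with its bar at crop (165–180,268) as expected when shut. The grip is upright at (193,150) and the arm is clear.

```bash
python3 -c "
from h import *
print(job_done())"
```

```text
the job is handed in; nothing more can be done
None
```

The job is handed in, with no verdict returned: by the last pictures and the forces felt, the linchpin is home in the shaft's cross hole with its ring snapped shut past the tip, and the arm is clear.

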